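Line up the castle nut and lock it with the pin

ROBOT

A 7-joint arm with a two-finger parallel gripper is mounted at the origin on the work surface. World frame = base frame: x ahead of the robot, y to its left, z up, the work surface at z = 0. Lengths are in m, angles in rad, forces in N, time in s.
With the tool pointing down it reaches from about 0.35 to 0.9 m from the base axis. Payload 7.2 kg.
Tool frame: the origin (TCP) lies on the centre line of the jaws, within the pads' length; the fingertips stand 25 mm ahead of it and the grasp point (between the pads) lies 6 mm ahead of it; z points along the fingers, y is the line along which they close (so a half turn about z gives the same grasp; the last joint's range is limited). The gripper opens to 85 mm and grips with 20 to 120 N. Pads are 22 mm wide; open, the fingers measure 114 mm over their backs; the gripper's body (76 mm by 85 mm) begins 54 mm behind the grasp point. The pads swing forward as they close: fully open they stand 13 mm farther back than shut.
Start: joints at [1.25, 0.411, -0.013, 1.596, 0.006, 1.134, -0.082], TCP at [0.156, -0.605, 0.256] pointing down, gripper open.
Joint ranges: [-2.95, 2.95], [-0.29, 1.99], [-1.47, 1.44], [0.14, 2.54], [-1.03, 4.17], [0.13, 1.85], [-2.86, 2.86]. Speed limits (rad/s): [2.39, 2.39, 3.01, 3.01, 3.14, 3.14, 3.14].

INTERFACE

Orientations are given as a unit quaternion [x, y, z, w].
In Python, from rig import r gives the robot as it stands.
- The arm moves only by the shell command python3 -m creep 'ROWS'. ROWS is JSON, a list of rows, each an object of numbers: "tx", "ty", "tz": the shift along the world's x, y, z in m; "wx", "wy", "wz": the turn, a rotation vector about the world's x, y, z in degrees; "gripper": the finger opening in m, from 0 to 0.0854. In form: [{"tx": .., "ty": .., "tz": .., "wx": .., "wy": .., "wz": .., "gripper": ..}, ...]. A call has 1 to 12 rows; each row is the pose to reach, as a shift and turn from the pose commanded when the call began; what a row does not reach only later rows make up. A row lasts 1/10 s, in which the tool goes at most 50 mm and 8.59 degrees, less where a joint would pass 70% of its speed; a pose out of reach is approached as far as the arm can. A call with a gripper value outside its range is refused whole. The fingers move at their own pace and stop on an object; the grip force is fixed at half the most. Time passes only in rows, so rows that repeat a pose let the fingers close. It gives the time, the measured TCP pose, the force and the opening at its end, in the units of the state.
- r.observe(): the state, without advancing time (a new reading comes with each control period).
- r.snapshot(name): name is "scene" or "top"; returns a dict with "color" (480x640x3 uint8, red, green, blue), "z_map" (480x640 float32, m along the optical axis (not along the pixel's ray), 0 where there is no reading), "camera_matrix" (3x3 intrinsics, pixels), "dist" ([k1, k2, p1, p2, k3] as OpenCV has them; the pictures are not rectified), "position" and "rotation" of the camera in the world. Camera axes: x right, y down, z forward; pixel columns grow to the right and rows downward; lengths in m; the calibration is good to about 2 mm. A picture is of the moment at which its call begins.
- r.hand_in(): hands the job in, once; it reports no verdict.
The state is a dict: "t": time; "joint_pos": joint angles; "qvel": joint speeds; "tau": joint torques, N m; "tool_pos": TCP position; "tool_rot": TCP orientation; "wrist_force": force on the tool from outside, world axes, zero at the start; "ft_torque": the same for the moment, N m; "opening": finger opening in m.
Only numpy, scipy, OpenCV 4.12 (cv2) and the standard library are available. Lean on these libraries where they do the work, as an engineer would, in place of code of your own. Each camera call takes 0.05 s, during which the arm holds its last target. There are 200 camera calls.

TASK

The castle nut on the spindle of this revolving shelf base has to be locked. Tighten it (clockwise seen from above) just until the next slot lines up with the cross hole in the spindle - do not turn it back to the previous slot and do not run past the next one - then slide the lock pin by its upright tab fully home through the nut and the spindle and let go. Leave the levelling feet, the screwdriver and the hammer where they are.

Things in the scene. Friction and masses are not known exactly. Their poses are not given: they have to be found in the camera images.
- plinth: Greige chipboard panel, 300 x 440 x 18 mm, fixed flat on the table. Origin on the table (z = 0) exactly under the axis of the vertical steel spindle; z up. It reaches 150 mm either way along its x, 140 mm along +y, 300 mm along -y. On the axis, heights above the table: flange of 40 mm radius up to 28 mm, sleeve of 19 mm radius and washer (22 mm) up to 49.5 mm, then the nut.
- cross_hole (a point): Middle of the spindle's cross hole (7 mm, 77.5 mm above the table), which runs along the panel's y axis. The dark spindle, 29 mm in diameter, ends 90 mm above the table; a dark groove on its end lies right over the hole, along it.
- bracket_top (a point): Top of the pin bracket, on the panel's -y side in line with the hole: two steel uprights 20 mm wide, 90 mm high above the table, taking up 44 to 74 mm from the spindle axis; the point is midway. A gripper on the nut must keep its fingers off this line: take flats that face well away from it.
- castle_nut (a joint): Angle of the castle nut in rad, growing as it is tightened (clockwise from above). A slot lines up with the hole at 0 and every 1.047 (60 degrees). It starts at 0.25 to 0.80, so the next slot lines up at 1.047. It turns stiffly (0.12 N m) and stays where left. The pin enters freely, or nudging the nut a little, when the slot is within about 0.07 of the line; otherwise its nose stops on a tooth.
- nut_center (a point): Centre of the steel castle nut, on its axis, half-way up, 66.5 mm above the table; turns with it. Lower part (50 to 72 mm above the table) a hexagon, 46 mm across flats; above it a crown of teeth up to 83 mm with six 9 mm slots, one over the middle of each flat. Flats face along the point's y axis and at 60 and 120 degrees to it (panel's axes at joint value 0). Free room beside and 20 mm below the flats.
- lock_pin (a joint): Travel of the lock pin in m towards the nut: 0 fully withdrawn (starts at 0 to 0.006), 0.061 fully home, with the 12 mm collar on the rod against the bracket (its stop). It slides along the panel's +y with about 2 N of friction and stays where it is left.
- pin_handle (a point): Middle of the part to grip of the lock pin's upright black tab, 102 mm above the table; moves with the pin. The tab is 16 mm across the pin (panel's x), 12 mm along it, 74 to 120 mm above the table, with free room beside it down to the panel. It is 153 mm from the spindle axis with the pin withdrawn, 92 mm when home, on the panel's -y side.
- pin_tip (a point): The round nose of the lock pin, a steel rod 6 mm in diameter, 77.5 mm above the table; 34 mm short of the spindle axis when withdrawn, 27 mm beyond it when home.
- foot_a_mid (a point): Bystander: black plastic levelling foot, 44 mm in diameter, 48 mm high with its steel stud, standing on the panel; point 20 mm up.
- foot_b_mid (a point): Bystander: a second, equal levelling foot on the panel; point 20 mm up.
- screwdriver_grip (a point): Bystander: screwdriver with a black handle, 200 mm long, lying on the panel; point in its handle.
- hammer_grip (a point): Bystander: hammer with a wooden handle, 260 mm long, lying on the table to the robot's left; point in its handle.

How it is judged:
By the outcome, as a careful person would: the job done as asked, in the order asked, and still so for the second after the job is handed in, with the robot touching nothing.
It also fails if it takes over 45 s, if anything falls off the work surface, if the arm or the gripper's body presses on something with over 40 N, if the wrist force passes 120 N, or if a joint passes its speed limit or range.

## Working session

There is one attempt and no reset: what is moved stays moved. The work goes in short steps, Python scripts to look and compute and a shell command to move; the robot and the scene stay as the last step left them, time stands still between calls to the robot, and variables do not carry over. Pictures are saved under pics/ and viewed, on a budget of 10 in all, crops included, one or two more only if the job needs it, and the job is handed in when it is done.

```bash
ls; mkdir -p pics; python3 - <<'E'
from rig import r
import cv2,numpy as np
o=r.observe(); print(o)
a=[]
for n in ("top","scene"):
    s=r.snapshot(n); np.savez("%s0.npz"%n,**{k:np.array(v) for k,v in s.items()})
    print(n,s["camera_matrix"],s["dist"],s["position"],s["rotation"])
    cv2.imwrite(f"pics/{n}0.png",s["color"][:,:,::-1])
E
```

```text
pics
{'t': 0.0, 'joint_pos': array([ 1.24979312,  0.41191127, -0.0127388 ,  1.59706274,  0.00559527,
        1.13431425, -0.08219388]), 'qvel': array([ 1.10550268e-03,  4.77508252e-05, -8.37561734e-04,  1.01011537e-04,
        8.33477685e-04,  2.83250975e-04,  1.20254359e-03]), 'tau': array([ 7.11377470e-05, -6.00619769e+01,  6.81921747e-01, -2.99403352e+01,
        1.37902913e-02,  1.08034542e-02, -1.55196568e-05]), 'tool_pos': array([ 0.15618426, -0.60468398,  0.25543817]), 'tool_rot': array([ 9.92018240e-01,  1.26091720e-01, -1.55604348e-04, -8.15324686e-04]), 'wrist_force': array([ 0.03555886,  0.86142781, -0.03606086]), 'ft_torque': array([0.00117971, 0.00959798, 0.01169712]), 'opening': 0.08509444420581111}
top [[566.17499415   0.         318.11597781]
 [  0.         566.17499415 236.33391519]
 [  0.           0.           1.        ]] [-0.03906978  0.          0.          0.          0.        ] [0.46313473 0.19031053 1.29614094] [-0.69700798  0.71617812 -0.02565445  0.02471088]
scene [[461.37768881   0.         318.16848431]
 [  0.         461.37768881 230.39220496]
 [  0.           0.           1.        ]] [-0.06312204  0.          0.          0.          0.        ] [ 0.930264   -0.39119053  0.67673893] [ 0.8686337   0.24974856 -0.11960442 -0.41084781]
```

View pics/top0.png

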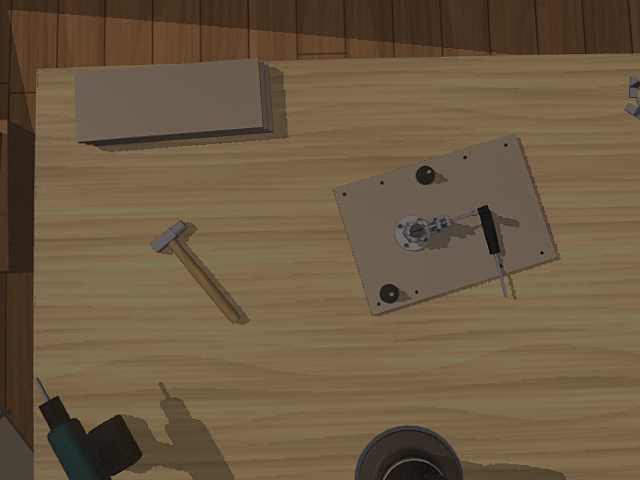

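View pics/scene0.png

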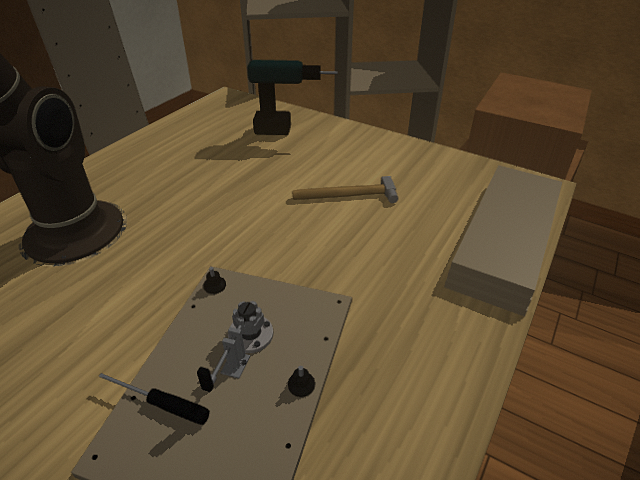

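The top view shows the panel with corners at about (515,135), (558,258), (373,314) and (334,188). The spindle is near (418,230), and the pin tab is near (485,210), beside the screwdriver handle. In the scene view the nut is at (248,312), the bracket at (233,355) and the tab at (205,379). Next I'll measure the panel pose and crop in on the nut.

```bash
cat > h.py <<'E'
import numpy as np,cv2
from scipy.spatial.transform import Rotation as R
def load(f): return dict(np.load(f))
def Rc(s):
    q=s["rotation"]; return R.from_quat(q).as_matrix() if q.shape==(4,) else q
def ray(s,px,z):
    u=cv2.undistortPoints(np.float64(px).reshape(-1,1,2),s["camera_matrix"],s["dist"])[:,0]
    d=np.c_[u,np.ones(len(u))]@Rc(s).T; p=s["position"]
    return (p+d*((z-p[2])/d[:,2])[:,None])[:,:2]
def proj(s,P):
    M=Rc(s).T; return cv2.projectPoints(np.float64(P).reshape(-1,1,3),cv2.Rodrigues(M)[0],-M@s["position"],s["camera_matrix"],s["dist"])[0][:,0]
E
python3 - <<'E'
from h import *
s=load("top0.npz"); c=s["color"]
hsv=cv2.cvtColor(c,cv2.COLOR_RGB2HSV)
print(hsv[200,370],hsv[270,440],hsv[330,440],hsv[160,300])
m=(hsv[...,1]<75).astype(np.uint8)
roi=np.zeros_like(m); roi[110:340,310:590]=1; m=cv2.morphologyEx(m*roi,cv2.MORPH_CLOSE,np.ones((5,5)))
m=cv2.morphologyEx(m,cv2.MORPH_OPEN,np.ones((9,9)))
k=max(cv2.findContours(m,0,1)[0],key=cv2.contourArea)
print(cv2.contourArea(k),cv2.boxPoints(cv2.minAreaRect(k)))
w=ray(s,k[:,0]+0.0,0.018)
h=cv2.convexHull(np.float32(w*1000)); rc=cv2.minAreaRect(h); b=cv2.boxPoints(rc)/1000
print(rc,b)
# axes: -y side = far from spindle
sp=ray(s,[[418,230]],0.09)[0]
e=[(b[i]+b[(i+1)%4])/2 for i in range(4)]
L=[np.linalg.norm(b[i]-b[(i+1)%4]) for i in range(4)]
sh=[e[i] for i in range(4) if L[i]<.37]; sh.sort(key=lambda q:np.linalg.norm(q-sp))
y=(sh[0]-sh[1]); y/=np.linalg.norm(y); O=(sh[0]+sh[1])/2+0.08*y
print("yaxis deg",np.degrees(np.arctan2(y[1],y[0])),"origin",O,"spindle eye",sp)
np.savez("pan.npz",O=O,y=y)
out=[]
for n,z in(("top",.0775),("scene",.0775)):
    s=load(n+"0.npz"); x=np.array([y[1],-y[0]])
    p=proj(s,[np.r_[O,.083],np.r_[O-.1*y,.083]]); print(n,p)
    u,v=np.round(p[0]).astype(int); cr=s["color"][v-30:v+30,u-40:u+40]
    out.append(cv2.resize(cr,None,fx=7,fy=7,interpolation=cv2.INTER_CUBIC))
im=np.hstack(out); im=cv2.resize(im,(800,300*1*420*800//(1120*300))) 
im=cv2.convertScaleAbs(im,alpha=1.5)
cv2.imwrite("pics/c1.png",im[:,:,::-1])
E
```

```text
[ 14  63 110] [ 14  62 107] [ 18 101 124] [ 17  99 116]
24864.5 [[332.8468  188.40791]
 [517.5469  131.97179]
 [556.47    259.35638]
 [371.7699  315.79254]]
((575.81689453125, -101.29342651367188), (303.415283203125, 439.86798095703125), 15.594868659973145) [[ 0.3705685   0.06975995]
 [ 0.48881972 -0.35391504]
 [ 0.7810653  -0.2723468 ]
 [ 0.6628141   0.15132819]]
yaxis deg 105.59486 origin [ 0.55431026 -0.02423849] spindle eye [ 0.55696862 -0.02653337]
top [[416.41334561 231.52710101]
 [460.37225489 217.91859637]]
scene [[245.77259041 311.30377402]
 [219.73572179 359.40863465]]
```

View pics/c1.png

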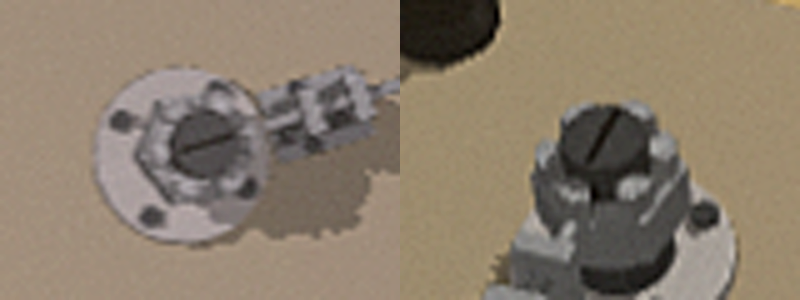

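The crops show the spindle end with its groove. In the scene crop the teeth sit around the spindle, with a gap near (602,188). I'll find the spindle centre from the dark mask and enlarge the crops.

```bash
python3 - <<'E'
from h import *
d=np.load("pan.npz"); O,y=d["O"],d["y"]
out=[]
for n in("top","scene"):
    s=load(n+"0.npz"); g=s["color"].max(2)
    u,v=proj(s,[np.r_[O,.09]])[0].round().astype(int)
    m=np.zeros_like(g); m[v-12:v+12,u-12:u+12]=(g[v-12:v+12,u-12:u+12]<75)
    k=cv2.connectedComponentsWithStats(m); 
    i=k[1][v-0,u+1] or 1+np.argmax(k[2][1:,4]); print(n,k[2][i],k[3][i],ray(s,[k[3][i]],.09))
    # colours
    u0,v0=u-20,v-22
    cr=cv2.resize(s["color"][v0:v0+50,u0:u0+40],None,fx=10,fy=10,interpolation=cv2.INTER_CUBIC)
    print("crop origin",u0,v0)
    out.append(cv2.convertScaleAbs(cr,alpha=1.7))
cv2.imwrite("pics/c2.png",np.hstack(out)[:,:,::-1])
E
```

```text
top [407 222  20  21 226] [417.05309735 231.07522124] [[ 0.55471646 -0.02441079]]
crop origin 397 209
scene [233 302  24  19 340] [245.41176471 311.52058824] [[ 0.55853215 -0.02925244]]
crop origin 225 287
```

View pics/c2.png

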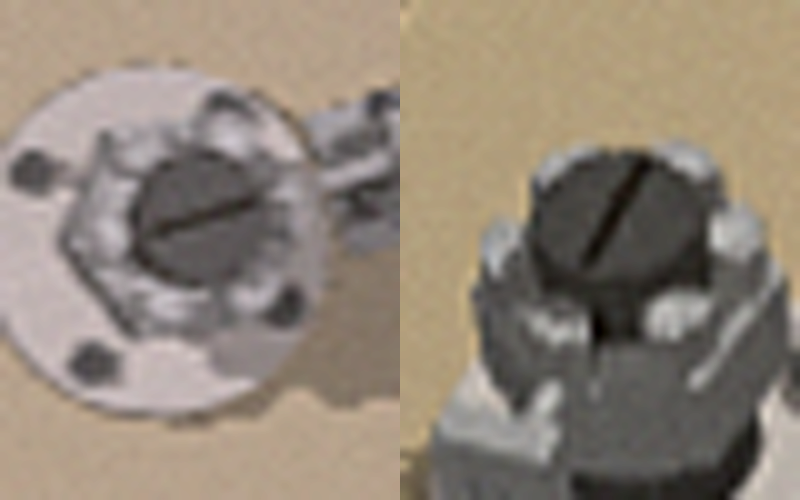

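Pixel positions from the crops, where pixel = crop/10 − 0.5 + origin:
- **Top:** spindle end at (200,217), hexagon vertices at (105,133), (65,238) and (135,333), and groove from (150,233) to (258,198).
- **Scene:** spindle end at (620,215), tooth tops at (500,248), (560,325), (680,315), (735,228), (690,158) and (560,165), and groove from (588,265) to (640,165).

```bash
python3 - <<'E'
from h import *
a=lambda v:np.degrees(np.arctan2(v[...,1],v[...,0]))
t=load("top0.npz"); s=load("scene0.npz")
T=lambda p:np.array(p)/10-.5+[397,209]
S=lambda p:(np.array(p)-[400,0])/10-.5+[225,287]
Ot=ray(t,T([[200,217]]),.09)[0]; Os=ray(s,S([[620,215]]),.09)[0]; print("centres",Ot,Os)
g=ray(t,T([[150,233],[258,198]]),.09); print("groove top",a(g[0]-g[1]))
g=ray(s,S([[588,265],[640,165]]),.09); print("groove scene",a(g[1]-g[0]))
yd=105.6
h=ray(t,T([[105,133],[65,238],[135,333]]),.072)-Ot
print("hex",np.linalg.norm(h,axis=1),a(h), "edge normals",a(np.diff(h,axis=0))-90)
print("nut deg from vertices", (yd-(a(h)+30))%60)
e=ray(s,S([[500,248],[560,325],[680,315],[735,228],[690,158],[560,165]]),.083)-Os
print("teeth",np.linalg.norm(e,axis=1),a(e),(yd-(a(e)+30))%60)
e=ray(s,S([[695,387],[775,285]]),.072)-Os; print("hex sc",np.linalg.norm(e,axis=1),a(e),(yd-a(e)-30)%60)
# tab: z of bracket/tab, dark mask in scene near predicted
for n,c in(("top",t),("scene",s)):
    y=np.array([np.cos(np.radians(yd)),np.sin(np.radians(yd))])
    print(n,"tab pred",proj(c,[np.r_[Ot-.153*y,.12],np.r_[Ot-.147*y,.12]]))
E
```

```text
centres [ 0.55662621 -0.02329928] [ 0.55521705 -0.02227718]
groove top 106.35700294272954
groove scene 106.6209121224362
hex [0.02630554 0.02646232 0.02630652] [ 39.62307092  95.16692333 153.02368401] edge normals [  67.07174092 -235.59861634]
nut deg from vertices [35.97692908 40.43307667 42.57631599]
teeth [0.02083945 0.01973932 0.01912972 0.01861149 0.02098871 0.02168047] [-144.48794316  -83.59236849  -22.49520125   42.25690332   96.60220424
  159.1896299 ] [40.08794316 39.19236849 38.09520125 33.34309668 38.99779576 36.4103701 ]
hex sc [0.02545041 0.02446317] [-26.66140526  32.53626368] [42.26140526 43.06373632]
top tab pred [[488.15103601 207.60660557]
 [485.45653201 208.4415613 ]]
scene tab pred [[201.06847098 374.66883187]
 [203.05202098 371.12196679]]
```

The nut reads about 39° (0.68 rad), so about 21° is left to turn. The panel's y axis is at about 106° world. The jaw axis should start at about +5° and finish at −14°. Moving above the nut.

```bash
python3 -m creep '[{"tx":0.03,"ty":0.04,"wz":6},{"tx":0.06,"ty":0.08,"wz":12},{"tx":0.09,"ty":0.12,"wz":18},{"tx":0.12,"ty":0.16,"wz":24},{"tx":0.145,"ty":0.205,"wz":30},{"tx":0.17,"ty":0.25,"wz":36},{"tx":0.2,"ty":0.29,"wz":42},{"tx":0.23,"ty":0.33,"wz":48},{"tx":0.255,"ty":0.375,"wz":54},{"tx":0.285,"ty":0.415,"wz":60},{"tx":0.31,"ty":0.455,"wz":66},{"tx":0.34,"ty":0.495,"wz":72}]'; python3 -c "
from rig import r;print(r.observe()['joint_pos'])"
```

```text
[ 1.24980747  0.41183699 -0.01268409  1.59697396  0.00560263  1.134329
 -0.08219921]invalid input
```

```bash
python3 -m creep '[{"tx":0.03,"ty":0.04,"tz":0,"wx":0,"wy":0,"wz":6,"gripper":0.085},{"tx":0.06,"ty":0.08,"tz":0,"wx":0,"wy":0,"wz":12,"gripper":0.085},{"tx":0.09,"ty":0.12,"tz":0,"wx":0,"wy":0,"wz":18,"gripper":0.085},{"tx":0.12,"ty":0.16,"tz":0,"wx":0,"wy":0,"wz":24,"gripper":0.085},{"tx":0.145,"ty":0.205,"tz":0,"wx":0,"wy":0,"wz":30,"gripper":0.085},{"tx":0.17,"ty":0.25,"tz":0,"wx":0,"wy":0,"wz":36,"gripper":0.085},{"tx":0.2,"ty":0.29,"tz":0,"wx":0,"wy":0,"wz":42,"gripper":0.085},{"tx":0.23,"ty":0.33,"tz":0,"wx":0,"wy":0,"wz":48,"gripper":0.085},{"tx":0.255,"ty":0.375,"tz":0,"wx":0,"wy":0,"wz":54,"gripper":0.085},{"tx":0.285,"ty":0.415,"tz":0,"wx":0,"wy":0,"wz":60,"gripper":0.085},{"tx":0.31,"ty":0.455,"tz":0,"wx":0,"wy":0,"wz":66,"gripper":0.085},{"tx":0.34,"ty":0.495,"tz":0,"wx":0,"wy":0,"wz":72,"gripper":0.085}]'; python3 -c "
from rig import r;print(r.observe()['joint_pos'])"
```

```text
t: 1.3
tool_pos: [0.4958, -0.1095, 0.2563]
tool_rot: [0.727, 0.687, -0.0, 0.0]
wrist_force: [0.9, -0.6, 0.9]
opening: 0.085
[ 0.58425181  0.26111396 -0.5506452   1.84756884  0.15448664  1.07530437
 -0.08229277]
```

```bash
python3 -m creep '[{"tx":0.03,"ty":0.044,"tz":0,"wx":0,"wy":0,"wz":4,"gripper":0.085},{"tx":0.06,"ty":0.087,"tz":0,"wx":0,"wy":0,"wz":8.5,"gripper":0.085},{"tx":0.06,"ty":0.087,"tz":-0.03,"wx":0,"wy":0,"wz":8.5,"gripper":0.085},{"tx":0.06,"ty":0.087,"tz":-0.06,"wx":0,"wy":0,"wz":8.5,"gripper":0.085},{"tx":0.06,"ty":0.087,"tz":-0.09,"wx":0,"wy":0,"wz":8.5,"gripper":0.085},{"tx":0.06,"ty":0.087,"tz":-0.12,"wx":0,"wy":0,"wz":8.5,"gripper":0.085},{"tx":0.06,"ty":0.087,"tz":-0.12,"wx":0,"wy":0,"wz":8.5,"gripper":0.085}]'; python3 - <<'E'
from h import *
from rig import r
s=r.snapshot("scene"); t=r.snapshot("top")
u,v=proj(s,[[.556,-.023,.12]])[0].round().astype(int)
c=cv2.resize(s["color"][v-50:v+60,u-50:u+50],None,fx=5,fy=5,interpolation=2)
cv2.imwrite("pics/c3.png",cv2.convertScaleAbs(c,alpha=1.5)[:,:,::-1])
E
```

```text
t: 2.0
tool_pos: [0.5526, -0.0246, 0.1324]
tool_rot: [0.676, 0.737, -0.002, -0.003]
wrist_force: [-0.2, -1.2, 0.0]
opening: 0.0853
```

View pics/c3.png

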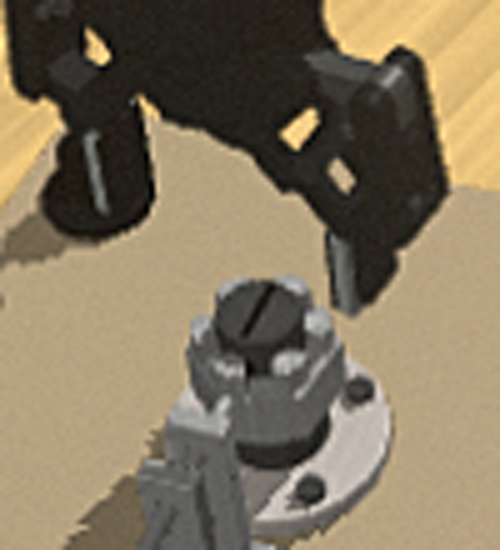

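The nut and spindle sit between the open fingers with clear space around the flats, and the levelling foot is clear. Descending.

```bash
python3 -m creep '[{"tx":0,"ty":0,"tz":-0.018,"wx":0,"wy":0,"wz":0,"gripper":0.085},{"tx":0,"ty":0,"tz":-0.036,"wx":0,"wy":0,"wz":0,"gripper":0.085},{"tx":0,"ty":0,"tz":-0.054,"wx":0,"wy":0,"wz":0,"gripper":0.085},{"tx":0,"ty":0,"tz":-0.071,"wx":0,"wy":0,"wz":0,"gripper":0.085},{"tx":0,"ty":0,"tz":-0.071,"wx":0,"wy":0,"wz":0,"gripper":0.085},{"tx":0,"ty":0,"tz":-0.071,"wx":0,"wy":0,"wz":0,"gripper":0.085},{"tx":0,"ty":0,"tz":-0.071,"wx":0,"wy":0,"wz":0,"gripper":0.085}]'; cat > o.py <<'E'
from rig import r
from h import *
o=r.observe(); M=R.from_quat(o["tool_rot"]).as_matrix()
print("t %.2f"%o["t"],"pos",o["tool_pos"].round(4),"jaw deg %.2f"%((np.degrees(np.arctan2(M[1,1],M[0,1]))+90)%180-90),"z",M[:,2].round(3),"F",o["wrist_force"].round(1),"M",o["ft_torque"].round(2),"open",round(o["opening"],4))
E
python3 o.py
```

```text
t: 2.8
tool_pos: [0.5565, -0.0243, 0.0671]
tool_rot: [0.676, 0.737, 0.001, 0.001]
wrist_force: [-0.5, -0.2, -0.2]
opening: 0.085
t 2.80 pos [ 0.5565 -0.0243  0.0671] jaw deg 4.98 z [ 0.003 -0.    -1.   ] F [-0.5 -0.2 -0.2] M [-0.05  0.   -0.03] open 0.085
```

```bash
python3 -m creep '[{"tx":0,"ty":0,"tz":-0.003,"wx":0,"wy":0,"wz":0,"gripper":0.06},{"tx":0,"ty":0,"tz":-0.003,"wx":0,"wy":0,"wz":0,"gripper":0.05},{"tx":0,"ty":0,"tz":-0.003,"wx":0,"wy":0,"wz":0,"gripper":0.03},{"tx":0,"ty":0,"tz":-0.003,"wx":0,"wy":0,"wz":0,"gripper":0.03},{"tx":0,"ty":0,"tz":-0.003,"wx":0,"wy":0,"wz":0,"gripper":0.03},{"tx":0,"ty":0,"tz":-0.003,"wx":0,"wy":0,"wz":0,"gripper":0.03},{"tx":0,"ty":0,"tz":-0.003,"wx":0,"wy":0,"wz":0,"gripper":0.03},{"tx":0,"ty":0,"tz":-0.003,"wx":0,"wy":0,"wz":0,"gripper":0.03}]'; python3 o.py
```

```text
t: 3.6
tool_pos: [0.5552, -0.0244, 0.0629]
tool_rot: [0.676, 0.737, -0.0, 0.0]
wrist_force: [-2.2, -0.1, 5.9]
opening: 0.0455
t 3.60 pos [ 0.5552 -0.0244  0.0629] jaw deg 4.98 z [-0. -0. -1.] F [-2.2 -0.1  5.9] M [-0.05  0.64 -0.03] open 0.0455
```

Opening is 45.5 mm, so the pads are flush on the flats. Tightening by 19°.

```bash
python3 -m creep '[{"tx":0,"ty":0,"tz":0,"wx":0,"wy":0,"wz":-2.5,"gripper":0.03},{"tx":0,"ty":0,"tz":0,"wx":0,"wy":0,"wz":-5,"gripper":0.03},{"tx":0,"ty":0,"tz":0,"wx":0,"wy":0,"wz":-7.5,"gripper":0.03},{"tx":0,"ty":0,"tz":0,"wx":0,"wy":0,"wz":-10,"gripper":0.03},{"tx":0,"ty":0,"tz":0,"wx":0,"wy":0,"wz":-12.5,"gripper":0.03},{"tx":0,"ty":0,"tz":0,"wx":0,"wy":0,"wz":-15,"gripper":0.03},{"tx":0,"ty":0,"tz":0,"wx":0,"wy":0,"wz":-17,"gripper":0.03},{"tx":0,"ty":0,"tz":0,"wx":0,"wy":0,"wz":-19,"gripper":0.03},{"tx":0,"ty":0,"tz":0,"wx":0,"wy":0,"wz":-19,"gripper":0.03},{"tx":0,"ty":0,"tz":0,"wx":0,"wy":0,"wz":-19,"gripper":0.03},{"tx":0,"ty":0,"tz":0,"wx":0,"wy":0,"wz":-19,"gripper":0.03}]'; python3 o.py
```

```text
t: 4.7
tool_pos: [0.555, -0.0244, 0.0629]
tool_rot: [0.788, 0.615, -0.0, -0.0]
wrist_force: [-3.5, 0.6, 7.0]
opening: 0.0455
t 4.70 pos [ 0.555  -0.0244  0.0629] jaw deg -14.04 z [-0.001 -0.    -1.   ] F [-3.5  0.6  7. ] M [ 0.01  0.79 -0.13] open 0.0455
```

```bash
python3 -m creep '[{"tx":0,"ty":0,"tz":0,"wx":0,"wy":0,"wz":0,"gripper":0.085},{"tx":0,"ty":0,"tz":0,"wx":0,"wy":0,"wz":0,"gripper":0.085},{"tx":0,"ty":0,"tz":0,"wx":0,"wy":0,"wz":0,"gripper":0.085},{"tx":0,"ty":0,"tz":0,"wx":0,"wy":0,"wz":0,"gripper":0.085},{"tx":0,"ty":0,"tz":0.03,"wx":0,"wy":0,"wz":0,"gripper":0.085},{"tx":0,"ty":0,"tz":0.06,"wx":0,"wy":0,"wz":0,"gripper":0.085},{"tx":0,"ty":0,"tz":0.1,"wx":0,"wy":0,"wz":0,"gripper":0.085},{"tx":0,"ty":0,"tz":0.14,"wx":0,"wy":0,"wz":0,"gripper":0.085},{"tx":0,"ty":0,"tz":0.14,"wx":0,"wy":0,"wz":0,"gripper":0.085}]'; python3 o.py; python3 - <<'E'
from h import *
from rig import r
s=r.snapshot("scene"); np.savez("scene1.npz",**{k:np.array(v) for k,v in s.items()})
c=np.hstack([cv2.resize(s["color"][287:337,225:265],None,fx=10,fy=10,interpolation=2),cv2.resize(s["color"][335:410,170:230],None,fx=500/75,fy=500/75,interpolation=2)])
print(c.shape)
cv2.imwrite("pics/c4.png",cv2.convertScaleAbs(c,alpha=1.7)[:,:,::-1])
E
```

```text
t: 5.6
tool_pos: [0.5583, -0.0239, 0.2078]
tool_rot: [0.788, 0.616, 0.003, 0.003]
wrist_force: [0.8, -0.4, 0.5]
opening: 0.0849
t 5.60 pos [ 0.5583 -0.0239  0.2078] jaw deg -14.02 z [ 0.009 -0.    -1.   ] F [ 0.8 -0.4  0.5] M [ 0.03 -0.06 -0.  ] open 0.0849
(500, 800, 3)
```

View pics/c4.png

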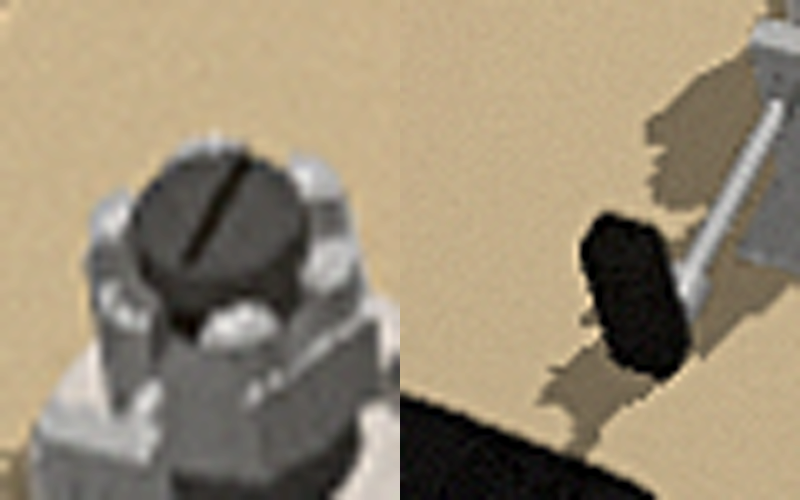

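The slot gap at about (175,320) now lies on the extended groove line. The tab's top is near crop (622,240). Checking both numerically.

```bash
python3 - <<'E'
from h import *
a=lambda v:np.degrees(np.arctan2(v[...,1],v[...,0]))
s=load("scene1.npz"); S=lambda p:np.array(p)/10-.5+[225,287]
Os=ray(s,S([[220,215]]),.09)[0]
e=ray(s,S([[110,215],[125,300],[240,325],[325,262],[320,178],[205,148]]),.083)-Os
n=(106.1-(a(e)+30))%60; print(np.linalg.norm(e,axis=1).round(4),n.round(1))
y=np.array([np.cos(np.radians(106.1)),np.sin(np.radians(106.1))]);x=np.array([y[1],-y[0]])
g=s["color"].max(2); m=np.zeros_like(g); m[340:400,190:222]=g[340:400,190:222]<28
k=cv2.connectedComponentsWithStats(m); i=1+np.argmax(k[2][1:,4]); print(k[2][i],k[3][i])
O=np.array([.5555,-.0235])
tab=ray(s,[k[3][i],[(622-400)/6.667-.5+170,240/6.667-.5+335]],.0)
for p,z in((k[3][i],.097),([(622-400)/6.667-.5+170,240/6.667-.5+335],.12)):
    t=ray(s,[p],z)[0]; print("tab",t,"panel x,y",(t-O)@x,(t-O)@y)
E
```

```text
[0.021  0.0196 0.0183 0.0179 0.0206 0.022 ] [ 0.7  4.4 59.2 57.5 59.4 58.6]
[197 367  16  25 269] [204.83271375 378.91821561]
tab [ 0.59348436 -0.16386209] panel x,y -0.0024298794916212153 -0.14539059346826347
tab [ 0.59515677 -0.16431936] panel x,y -0.0009498764231004688 -0.14629371253188853
```

The nut is within about ±2° of the line, and the tab is at about (0.5955, −0.165), roughly 6 mm of travel. Moving to the tab with the jaws across the panel's x axis.

```bash
python3 -m creep '[{"tx":0.01,"ty":-0.035,"tz":0,"wx":0,"wy":0,"wz":6,"gripper":0.07},{"tx":0.02,"ty":-0.07,"tz":0,"wx":0,"wy":0,"wz":12,"gripper":0.07},{"tx":0.03,"ty":-0.105,"tz":0,"wx":0,"wy":0,"wz":18,"gripper":0.07},{"tx":0.039,"ty":-0.142,"tz":0,"wx":0,"wy":0,"wz":24,"gripper":0.07},{"tx":0.039,"ty":-0.142,"tz":-0.01,"wx":0,"wy":0,"wz":30,"gripper":0.07},{"tx":0.039,"ty":-0.142,"tz":-0.03,"wx":0,"wy":0,"wz":30,"gripper":0.07},{"tx":0.039,"ty":-0.142,"tz":-0.05,"wx":0,"wy":0,"wz":30,"gripper":0.07},{"tx":0.039,"ty":-0.142,"tz":-0.07,"wx":0,"wy":0,"wz":30,"gripper":0.07},{"tx":0.039,"ty":-0.142,"tz":-0.09,"wx":0,"wy":0,"wz":30,"gripper":0.07},{"tx":0.039,"ty":-0.142,"tz":-0.09,"wx":0,"wy":0,"wz":30,"gripper":0.07},{"tx":0.039,"ty":-0.142,"tz":-0.09,"wx":0,"wy":0,"wz":30,"gripper":0.07}]'; python3 o.py
python3 - <<'E'
from h import *
from rig import r
s=r.snapshot("scene")
c=cv2.resize(s["color"][320:420,150:270],None,fx=5,fy=5,interpolation=2)
cv2.imwrite("pics/c5.png",cv2.convertScaleAbs(c,alpha=1.7)[:,:,::-1])
E
```

```text
t: 6.75
tool_pos: [0.5939, -0.166, 0.1114]
tool_rot: [0.602, 0.799, -0.0, -0.001]
wrist_force: [0.2, -0.8, -0.3]
opening: 0.0701
t 6.75 pos [ 0.5939 -0.166   0.1114] jaw deg 16.00 z [-0.002  0.001 -1.   ] F [ 0.2 -0.8 -0.3] M [ 0.02 -0.06 -0.  ] open 0.0701
```

View pics/c5.png

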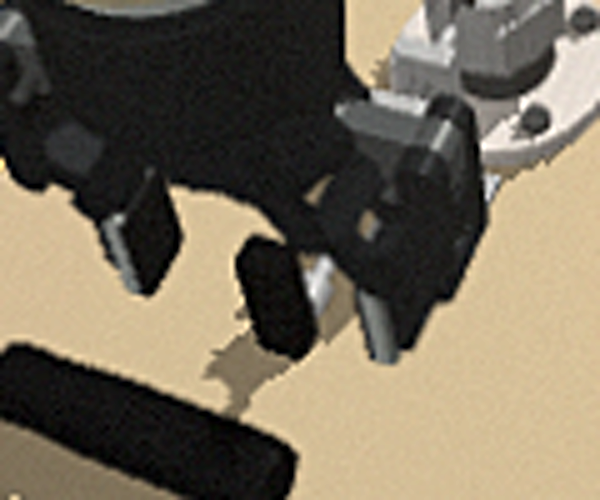

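The tab at (275,295) stands between the fingertips at (145,270) and (380,340), and nothing else is between them. Closing on the tab.

```bash
python3 -m creep '[{"tx":0,"ty":0,"tz":0,"wx":0,"wy":0,"wz":0,"gripper":0.04},{"tx":0,"ty":0,"tz":0,"wx":0,"wy":0,"wz":0,"gripper":0.025},{"tx":0,"ty":0,"tz":0,"wx":0,"wy":0,"wz":0,"gripper":0.02},{"tx":0,"ty":0,"tz":0,"wx":0,"wy":0,"wz":0,"gripper":0.005},{"tx":0,"ty":0,"tz":0,"wx":0,"wy":0,"wz":0,"gripper":0.005},{"tx":0,"ty":0,"tz":0,"wx":0,"wy":0,"wz":0,"gripper":0.005},{"tx":0,"ty":0,"tz":0,"wx":0,"wy":0,"wz":0,"gripper":0.005},{"tx":0,"ty":0,"tz":0,"wx":0,"wy":0,"wz":0,"gripper":0.005}]'; python3 o.py
```

```text
t: 7.6
tool_pos: [0.5948, -0.1664, 0.1129]
tool_rot: [0.602, 0.799, 0.0, 0.0]
wrist_force: [0.2, -0.7, 5.4]
opening: 0.0151
t 7.60 pos [ 0.5948 -0.1664  0.1129] jaw deg 15.98 z [ 0.001 -0.    -1.   ] F [ 0.2 -0.7  5.4] M [-0.01  0.11 -0.03] open 0.0151
```

Gripped at 15 mm. First push is 30 mm along the panel's +y, watching the force.

```bash
python3 -m creep '[{"tx":-0.0011,"ty":0.0038,"tz":0,"wx":0,"wy":0,"wz":0,"gripper":0.005},{"tx":-0.0022,"ty":0.0077,"tz":0,"wx":0,"wy":0,"wz":0,"gripper":0.005},{"tx":-0.0033,"ty":0.0115,"tz":0,"wx":0,"wy":0,"wz":0,"gripper":0.005},{"tx":-0.0044,"ty":0.0154,"tz":0,"wx":0,"wy":0,"wz":0,"gripper":0.005},{"tx":-0.0055,"ty":0.0192,"tz":0,"wx":0,"wy":0,"wz":0,"gripper":0.005},{"tx":-0.0067,"ty":0.0231,"tz":0,"wx":0,"wy":0,"wz":0,"gripper":0.005},{"tx":-0.0075,"ty":0.026,"tz":0,"wx":0,"wy":0,"wz":0,"gripper":0.005},{"tx":-0.0083,"ty":0.0288,"tz":0,"wx":0,"wy":0,"wz":0,"gripper":0.005},{"tx":-0.0083,"ty":0.0288,"tz":0,"wx":0,"wy":0,"wz":0,"gripper":0.005}]'; python3 o.py
```

```text
t: 8.5
tool_pos: [0.5867, -0.1371, 0.1129]
tool_rot: [0.602, 0.799, 0.0, 0.001]
wrist_force: [1.2, 0.7, 6.1]
opening: 0.0148
t 8.50 pos [ 0.5867 -0.1371  0.1129] jaw deg 16.01 z [ 0.001 -0.    -1.   ] F [1.2 0.7 6.1] M [-0.   -0.16 -0.09] open 0.0148
```

The push was free. The tip should now be inside the spindle, with about 25 mm left.

```bash
python3 -m creep '[{"tx":-0.0011,"ty":0.0038,"tz":0,"wx":0,"wy":0,"wz":0,"gripper":0.005},{"tx":-0.0022,"ty":0.0077,"tz":0,"wx":0,"wy":0,"wz":0,"gripper":0.005},{"tx":-0.0033,"ty":0.0115,"tz":0,"wx":0,"wy":0,"wz":0,"gripper":0.005},{"tx":-0.0044,"ty":0.0154,"tz":0,"wx":0,"wy":0,"wz":0,"gripper":0.005},{"tx":-0.0053,"ty":0.0183,"tz":0,"wx":0,"wy":0,"wz":0,"gripper":0.005},{"tx":-0.0061,"ty":0.0211,"tz":0,"wx":0,"wy":0,"wz":0,"gripper":0.005},{"tx":-0.0061,"ty":0.0211,"tz":0,"wx":0,"wy":0,"wz":0,"gripper":0.005}]'; python3 o.py
python3 -m creep '[{"tx":-0.0005,"ty":0.0019,"tz":0,"wx":0,"wy":0,"wz":0,"gripper":0.005},{"tx":-0.0008,"ty":0.0029,"tz":0,"wx":0,"wy":0,"wz":0,"gripper":0.005},{"tx":-0.0008,"ty":0.0029,"tz":0,"wx":0,"wy":0,"wz":0,"gripper":0.005}]'; python3 o.py
```

```text
t: 9.2
tool_pos: [0.5807, -0.1159, 0.1129]
tool_rot: [0.602, 0.799, 0.001, 0.001]
wrist_force: [2.5, -0.5, 6.7]
opening: 0.015
t 9.20 pos [ 0.5807 -0.1159  0.1129] jaw deg 16.01 z [ 0.002  0.    -1.   ] F [ 2.5 -0.5  6.7] M [ 0.01 -0.27 -0.09] open 0.015
t: 9.5
tool_pos: [0.58, -0.1134, 0.1129]
tool_rot: [0.602, 0.799, 0.001, 0.001]
wrist_force: [2.4, -0.8, 5.7]
opening: 0.015
t 9.50 pos [ 0.58   -0.1134  0.1129] jaw deg 15.99 z [ 0.002 -0.    -1.   ] F [ 2.4 -0.8  5.7] M [-0.14 -0.3  -0.12] open 0.015
```

```bash
python3 -m creep '[{"tx":-0.0003,"ty":0.001,"tz":0,"wx":0,"wy":0,"wz":0,"gripper":0.005},{"tx":-0.0006,"ty":0.0019,"tz":0,"wx":0,"wy":0,"wz":0,"gripper":0.005},{"tx":-0.0006,"ty":0.0019,"tz":0,"wx":0,"wy":0,"wz":0,"gripper":0.005}]'; python3 o.py
python3 -m creep '[{"tx":-0.0003,"ty":0.001,"tz":0,"wx":0,"wy":0,"wz":0,"gripper":0.005},{"tx":-0.0003,"ty":0.001,"tz":0,"wx":0,"wy":0,"wz":0,"gripper":0.005}]'; python3 o.py
```

```text
t: 9.8
tool_pos: [0.5799, -0.1132, 0.113]
tool_rot: [0.602, 0.798, 0.0, 0.002]
wrist_force: [4.5, -4.5, 3.9]
opening: 0.015
t 9.80 pos [ 0.5799 -0.1132  0.113 ] jaw deg 15.93 z [ 0.003 -0.002 -1.   ] F [ 4.5 -4.5  3.9] M [-0.92 -0.63  0.05] open 0.015
t: 10.0
tool_pos: [0.5799, -0.1131, 0.113]
tool_rot: [0.603, 0.798, -0.0, 0.002]
wrist_force: [5.6, -7.4, 3.8]
opening: 0.0151
t 10.00 pos [ 0.5799 -0.1131  0.113 ] jaw deg 15.89 z [ 0.004 -0.003 -1.   ] F [ 5.6 -7.4  3.8] M [-1.38 -0.88 -0.04] open 0.0151
```

The pin has stopped after 55.3 mm of travel, which with the ~6 mm start makes about 61 mm. One firmer push, then release and rise.

```bash
python3 -m creep '[{"tx":-0.0004,"ty":0.0015,"tz":0,"wx":0,"wy":0,"wz":0,"gripper":0.005},{"tx":-0.0004,"ty":0.0015,"tz":0,"wx":0,"wy":0,"wz":0,"gripper":0.005}]'; python3 o.py
python3 -m creep '[{"tx":0,"ty":0,"tz":0,"wx":0,"wy":0,"wz":0,"gripper":0.07},{"tx":0,"ty":0,"tz":0,"wx":0,"wy":0,"wz":0,"gripper":0.07},{"tx":0,"ty":0,"tz":0,"wx":0,"wy":0,"wz":0,"gripper":0.07},{"tx":0,"ty":0,"tz":0,"wx":0,"wy":0,"wz":0,"gripper":0.07},{"tx":0,"ty":0,"tz":0.03,"wx":0,"wy":0,"wz":0,"gripper":0.07},{"tx":0,"ty":0,"tz":0.06,"wx":0,"wy":0,"wz":0,"gripper":0.07},{"tx":-0.01,"ty":0.03,"tz":0.1,"wx":0,"wy":0,"wz":0,"gripper":0.07},{"tx":-0.03,"ty":0.06,"tz":0.14,"wx":0,"wy":0,"wz":0,"gripper":0.07},{"tx":-0.05,"ty":0.1,"tz":0.17,"wx":0,"wy":0,"wz":0,"gripper":0.07},{"tx":-0.07,"ty":0.14,"tz":0.17,"wx":0,"wy":0,"wz":0,"gripper":0.07},{"tx":-0.07,"ty":0.14,"tz":0.17,"wx":0,"wy":0,"wz":0,"gripper":0.07}]'; python3 o.py
python3 - <<'E'
from h import *
from rig import r
s=r.snapshot("scene"); np.savez("scene2.npz",**{k:np.array(v) for k,v in s.items()})
c=cv2.resize(s["color"][280:400,180:300],None,fx=5,fy=5,interpolation=2)
cv2.imwrite("pics/c6.png",cv2.convertScaleAbs(c,alpha=1.7)[:,:,::-1])
E
```

```text
t: 10.2
tool_pos: [0.5798, -0.113, 0.1131]
tool_rot: [0.603, 0.798, -0.0, 0.003]
wrist_force: [7.6, -10.6, 2.4]
opening: 0.0145
t 10.20 pos [ 0.5798 -0.113   0.1131] jaw deg 15.83 z [ 0.004 -0.004 -1.   ] F [  7.6 -10.6   2.4] M [-2.06 -1.17  0.01] open 0.0145
t: 11.3
tool_pos: [0.5057, 0.0378, 0.2844]
tool_rot: [0.598, 0.801, 0.001, 0.001]
wrist_force: [-0.1, -0.1, 0.1]
opening: 0.0699
t 11.30 pos [0.5057 0.0378 0.2844] jaw deg 16.50 z [ 0.003  0.001 -1.   ] F [-0.1 -0.1  0.1] M [-0.03 -0.01 -0.03] open 0.0699
```

View pics/c6.png

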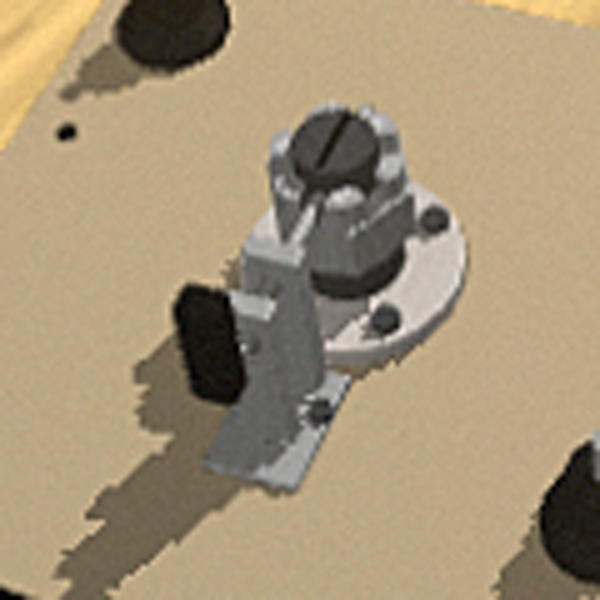

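The rod runs from the bracket into the slot at (305,225), in line with the groove, and the tab at (210,340) is close to the bracket. One last numeric check of the tab and the bystanders, then I'll hand in.

```bash
python3 - <<'E'
from h import *
from rig import r
a,b=load("scene0.npz"),load("scene2.npz")
g=b["color"].max(2); m=np.zeros_like(g); m[330:365,210:232]=g[330:365,210:232]<28
k=cv2.connectedComponentsWithStats(m); i=1+np.argmax(k[2][1:,4]); t=ray(b,[k[3][i]],.097)[0]
y=np.array([np.cos(np.radians(106.1)),np.sin(np.radians(106.1))]); print("tab y",(t-[.5555,-.0235])@y,"was -0.1454")
d=np.abs(a["color"].astype(int)-b["color"]).max(2)
for n,(u0,u1,v0,v1) in dict(screwdriver=(95,212,370,425),hammer=(285,402,172,208),footb=(286,318,362,398),foota=(200,228,264,296)).items(): print(n,(d[v0:v1,u0:u1]>40).sum())
r.hand_in()
E
```

```text
tab y -0.09023586148390869 was -0.1454
screwdriver 445
hammer 0
footb 0
foota 0
the job is handed in; nothing more can be done
```

The nut is tightened to the next slot and the pin is home through the nut and the spindle. The gripper had let go and risen clear when I handed the job in, at about 11.4 s of the 45 s allowed.

**What I did**
- I gripped the nut on flats well away from the bracket and turned it clockwise once, with no turning back. It went from about 39° (0.68 rad) to the slot at 60°.
- I then pushed the pin by its tab until it stopped firmly, with about 13 N sideways force at the wrist on the last push.

**Last checks**
- **Nut:** five of the six teeth read within about 2.5° of the line. The sixth read 4.4° off, and picking tooth positions by eye is coarse. The pin went in without resistance.
- **Pin:** it moved 55 mm from a start of about 6 mm. The tab ended 90 mm from the spindle axis by camera, against the expected 92 mm, which is within the measuring error. The last picture shows the rod in the slot, in line with the groove.
- **Feet and hammer:** no pixel changes before to after.
- **Screwdriver:** this check was inconclusive. 445 pixels changed in its region, but the box also covered the tab's old position and shadow, which probably explains them. I did not check it separately; the fingertips stayed well above the panel there and the wrist showed no contact.

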